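# Line up the amber bottles by size on the screening van's desk

## Task

Line up the four amber bottles by height on the strip of blue pads, one standing upright in the middle of each pad: the smallest on the pad next to the red bar, then each larger one in turn, the largest last next to the grey bar. They are glass, so do not drop them or tip them over, and leave the green cup standing where it is.

Things in the scene. Friction and masses are not known exactly. Their poses are not given: they have to be found in the camera images.
- bottle_xs: the smallest amber bottle: upright round bottle, 60 mm tall, 34 mm in diameter, loose, about 60 g. Brown straight-sided body with a white paper label up to 38 mm, above it a white cap 24 mm in diameter reaching 60 mm. Origin: centre of the underside; z is its axis, up.
- bottle_s: the second smallest amber bottle: upright round bottle, 80 mm tall, 42 mm in diameter, loose, about 110 g. Brown straight-sided body with a white paper label up to 58 mm, above it a white cap 32 mm in diameter reaching 80 mm. Origin: centre of the underside; z is its axis, up.
- bottle_m: the second largest amber bottle: upright round bottle, 100 mm tall, 50 mm in diameter, loose, about 180 g. Brown straight-sided body with a white paper label up to 78 mm, above it a white cap 40 mm in diameter reaching 100 mm. Origin: centre of the underside; z is its axis, up.
- bottle_l: the largest amber bottle: upright round bottle, 120 mm tall, 58 mm in diameter, loose, about 260 g. Brown straight-sided body with a white paper label up to 98 mm, above it a white cap 48 mm in diameter reaching 120 mm. Origin: centre of the underside; z is its axis, up.
- pad_a: one of four alike flat round blue pads, 68 mm in diameter, 2 mm thick, fixed in a straight row 82 mm apart on a flat aluminium strip (400 x 85 mm, 12 mm high). Origin: centre of its underside, on top of the strip; its top, where a bottle stands, is 2 mm above that, 14 mm above the table. y runs along the row (a, b, c, d towards +y), z up.
- pad_b: one of four alike flat round blue pads, 68 mm in diameter, 2 mm thick, fixed in a straight row 82 mm apart on a flat aluminium strip (400 x 85 mm, 12 mm high). Origin: centre of its underside, on top of the strip; its top, where a bottle stands, is 2 mm above that, 14 mm above the table. y runs along the row (a, b, c, d towards +y), z up.
- pad_c: one of four alike flat round blue pads, 68 mm in diameter, 2 mm thick, fixed in a straight row 82 mm apart on a flat aluminium strip (400 x 85 mm, 12 mm high). Origin: centre of its underside, on top of the strip; its top, where a bottle stands, is 2 mm above that, 14 mm above the table. y runs along the row (a, b, c, d towards +y), z up.
- pad_d: one of four alike flat round blue pads, 68 mm in diameter, 2 mm thick, fixed in a straight row 82 mm apart on a flat aluminium strip (400 x 85 mm, 12 mm high). Origin: centre of its underside, on top of the strip; its top, where a bottle stands, is 2 mm above that, 14 mm above the table. y runs along the row (a, b, c, d towards +y), z up.
- tab_red: the red bar (80 x 22 mm, 18 mm high) fixed across one end of the strip, 55 mm from the centre of the nearest pad; it may be at either end, and the other end has a grey bar like it. Origin: centre of its underside, on top of the strip; y along the strip.
- cup: open green sample cup, 62 mm in diameter at the rim and 62 mm tall, loose, 80 g, standing among the bottles; it is to be left alone. A low grey tape roll (58 mm in diameter, 22 mm high) lies in the same row. Neighbours in that row are at least 90 mm apart, centre to centre. Origin: centre of the underside.

How it is judged (in metres and radians):
At the end, for the whole second after the job is handed in: Counting from the red bar, the pads carry the bottles of 60, 80, 100 and 120 mm height in that order; each stands upright (within 4.5 degrees) on its pad, its centre within 12 mm of the pad's centre, released and at rest (((horizontal distance between tab_red and pad_a below 0.09 m and horizontal distance between bottle_xs and pad_a below 0.012 m and z of bottle_xs in the frame of pad_a between -0.002 and 0.007 m and horizontal distance between bottle_s and pad_b below 0.012 m and z of bottle_s in the frame of pad_b between -0.002 and 0.007 m and horizontal distance between bottle_m and pad_c below 0.012 m and z of bottle_m in the frame of pad_c between -0.002 and 0.007 m and horizontal distance between bottle_l and pad_d below 0.012 m and z of bottle_l in the frame of pad_d between -0.002 and 0.007 m) or (horizontal distance between tab_red and pad_d below 0.09 m and horizontal distance between bottle_xs and pad_d below 0.012 m and z of bottle_xs in the frame of pad_d between -0.002 and 0.007 m and horizontal distance between bottle_s and pad_c below 0.012 m and z of bottle_s in the frame of pad_c between -0.002 and 0.007 m and horizontal distance between bottle_m and pad_b below 0.012 m and z of bottle_m in the frame of pad_b between -0.002 and 0.007 m and horizontal distance between bottle_l and pad_a below 0.012 m and z of bottle_l in the frame of pad_a between -0.002 and 0.007 m)) and angle between each of bottle_xs, bottle_s, bottle_m, bottle_l's own z axis and vertical below 0.08 rad and linear speed of each of bottle_xs, bottle_s, bottle_m, bottle_l below 0.02 m/s); the robot touches nothing.
It fails at once if a bottle is tipped over (more than 40 degrees) (angle between any of bottle_xs, bottle_s, bottle_m, bottle_l's own z axis and vertical above 0.7 rad).
It fails at once if a bottle is dropped or thrown: moves faster than 0.6 m/s (a fall of about 2 cm) while the fingers do not touch it ((linear speed of bottle_xs above 0.6 m/s and contact force between the fingers and bottle_xs below 0.05 N) or (linear speed of bottle_s above 0.6 m/s and contact force between the fingers and bottle_s below 0.05 N) or (linear speed of bottle_m above 0.6 m/s and contact force between the fingers and bottle_m below 0.05 N) or (linear speed of bottle_l above 0.6 m/s and contact force between the fingers and bottle_l below 0.05 N)).
It fails at once if the green cup is moved more than 25 mm or tipped over (distance of cup from where it was at the start of the episode above 0.025 m or angle between cup's own z axis and vertical above 0.5 rad).
It also fails if it takes over 96 s, if anything falls off the work surface, if the arm or the gripper's body presses on something with over 40 N, if the wrist force passes 120 N, or if a joint passes its speed limit or range.

## Robot

A 6-joint arm with a two-finger parallel gripper is mounted at the origin on the work surface. World frame = base frame: x ahead of the robot, y to its left, z up, the work surface at z = 0. Lengths are in m, angles in degrees, forces in N, time in s.
With the tool pointing down it reaches from about 0.4 to 0.825 m from the base axis. Payload 7 kg.
Tool frame: the origin (TCP) lies at the very end of the fingers, on their centre line; the grasp point (between the pads) lies 19 mm behind it; z points along the fingers, y is the line along which they close (so a half turn about z gives the same grasp; the last joint's range is limited). The gripper opens to 88 mm and grips with 3 to 60 N. Pads are 19 mm wide; open, the fingers measure 130 mm over their backs; the gripper's body (78 mm by 193 mm) begins 47 mm behind the grasp point.
Start: joints at [-53.967, 20.546, 0.682, 0, -70.136, -16.507], TCP at [0.226, -0.636, 0.227] pointing down, gripper open.
Joint ranges: [-176.03, 176.03], [-82.01, 121.73], [-58.28, 71.71], [-173.87, 95.51], [-174.79, -0.11], [-173.66, 173.66]. Speed limits (degrees/s): [136.94, 136.94, 172.46, 180, 180, 180].

## Interface

Orientations are given as [roll, pitch, yaw] about the fixed x, y, z axes, in that order (R = Rz(yaw) Ry(pitch) Rx(roll)).
In Python, from plant import r gives the robot as it stands. The module is installed in compiled form; this text tells all that it offers.
- The arm moves only by the tool jog_arm, never from a script. Its arguments are lists of equal length, an entry for each row: "travel": the shift along the tool's x, y, z each as a share of 50 cm, from -1 to 1, a list of three; "dr": the turn, a rotation vector about the tool's x, y, z each as a share of 360 degrees, from -1 to 1, a list of three; "claw": the opening, from 0 (shut) to 1 (fully open). A call has exactly 10 rows; each row is the pose to reach, as a shift and turn from the pose commanded when the call began, along the tool's axes at that moment, turning the shorter way round; what a row does not reach only later rows make up. A row lasts 1/8 s, in which the tool goes at most 62.5 mm and 10.7 degrees, less where a joint would pass 70% of its speed; a pose out of reach is approached as far as the arm can. A call with a number of a shift or a turn outside -1 to 1 is refused whole. A call with a gripper value outside its range is refused whole. The fingers move at their own pace and stop on an object; "newtons" is the grip in N (left out, the last holds). Time passes only in rows, so rows that repeat a pose let the fingers close, or fill a call up. It gives the time, the measured TCP pose, the force, the opening and the grip force at its end, in the units of the state.
- r.get_state(): the state, without advancing time (a new reading comes with each control period).
- r.capture(name): name is "side" or "top"; returns a dict with "pixels" (384x512x3 uint8, red, green, blue), "range_z" (384x512 float32, m along the optical axis (not along the pixel's ray), 0 where there is no reading), "fx", "fy", "cx", "cy" (pixels), "position" and "attitude" of the camera in the world. Camera axes: x right, y up, looking along -z (the intrinsics and any distortion apply to the point x, -y, -z); pixel columns grow to the right and rows downward; lengths in m; the calibration is good to about 2 mm. A picture is of the moment at which its call begins.
- r.close_job(): hands the job in; it is judged then, once.
Trained networks look in the newest picture that a camera, given by its name, has taken for a name from the list of things; names that differ only in an ending like _2 or _b are one class to them, and where a whole thing is asked for, a point or a joint stands for the part that bears it (a point fixed in the world has none). Each returns a list of dicts, best first, with "conf" (0 to 1); they miss things now and then, are a little off and sometimes report something else, mostly with a low value. They report only what shows in the picture. A call takes as long as a camera call.
- r.boxes_of(name, camera): "extent" ([left, top, right, bottom] in pixels, round what is visible of it).
- r.regions_of(name, camera): "pixels" (384x512 bool, what is visible of it) and "extent" ([left, top, right, bottom] in pixels, round what is visible of it).
- r.tip_of(name, camera): "at" ([column, row] in pixels: a listed point, or the origin of a listed thing).
The state is a dict: "time_s": time; "joints": joint angles; "qd": joint speeds; "joint_torque": joint torques, N m; "tcp_pos": TCP position; "eef_rot": TCP orientation; "contact_force": force on the tool from outside, world axes, zero at the start; "moment": the same for the moment, N m; "gripper_width": finger opening in m; "gripper_force": force on a finger pad.
Only numpy, scipy, OpenCV 4.12 (cv2) and the standard library are available. Lean on these libraries where they do the work, as an engineer would, in place of code of your own. Each camera call takes 0.05 s, during which the arm holds its last target. There are 200 camera calls.

## Working session

There is one attempt and no reset: what is moved stays moved. The work goes in short steps, Python scripts to look and compute and a tool call to move; the robot and the scene stay as the last step left them, time stands still between calls to the robot, and variables do not carry over. Pictures are saved under pics/ and viewed, at most 14 in all, crops included, and the job is handed in when it is done.

Besides the shell and the picture viewer there is one more tool, called after "Call:" by a JSON object that holds its "name" and its "arguments", one argument or row to a line. jog_arm: Moves the arm, as the interface text tells. Its arguments: {"type":"object","properties":{"travel":{"type":"array"},"dr":{"type":"array"},"claw":{"type":"array"},"newtons":{"type":"number"}},"required":["travel","dr","claw"]}

```bash
mkdir -p pics
cat > h.py <<'E'
import numpy as np, cv2
from plant import r
from scipy.spatial.transform import Rotation as R
def cap(n):
    c=r.capture(n); return c
def cloud(c):
    z=c["range_z"]; v,u=np.mgrid[:z.shape[0],:z.shape[1]]
    p=np.stack([(u-c["cx"])/c["fx"]*z,-(v-c["cy"])/c["fy"]*z,-z],-1)
    a=np.array(c["attitude"],float)
    M=a if a.shape==(3,3) else (R.from_euler('xyz',a,degrees=True).as_matrix() if a.size==3 else R.from_quat(a).as_matrix())
    return p@M.T+np.array(c["position"])
E
python3 - <<'E'
from h import *
print(r.get_state())
for n in ("top","side"):
    c=cap(n); cv2.imwrite(f"pics/{n}0.png",c["pixels"][...,::-1]); print(n,c["position"],c["attitude"],c["fx"],c["cx"],c["cy"],[k for k in c])
    P=cloud(c); np.save(f"{n}0.npy",P)
    ok=c["range_z"]>0; print(np.percentile(P[ok],[1,50,99],axis=0))
E
```

```text
{'time_s': 0.0, 'joints': array([-5.39683475e+01,  2.05924036e+01,  6.32958193e-01, -2.16953947e-02,
       -7.01339499e+01, -1.65061316e+01]), 'qd': array([ 0.00011765, -0.04984073,  0.10220347,  0.0241355 , -0.01613507,
        0.03582826]), 'joint_torque': array([-3.66342128e-04, -5.82713699e+01,  2.93048483e+01,  6.99690118e+00,
        6.88182103e-03, -1.54354439e-04]), 'tcp_pos': array([ 0.22541489, -0.63572969,  0.22560059]), 'eef_rot': array([ 1.79904659e+02, -6.98376801e-03, -1.60481862e+02]), 'contact_force': array([ 0.04827743,  0.78064957, -0.13815215]), 'moment': array([0.02128546, 0.03089836, 0.00677497]), 'gripper_force': 0.0, 'gripper_width': 0.08752533220941129}
top [0.37949812 0.0237947  1.02491977] [  9.09373376  -1.39090811 -89.6036999 ] 383.2400416566029 249.9740007410011 190.11240815872614 ['pixels', 'range_z', 'fx', 'fy', 'cx', 'cy', 'position', 'attitude']
[[ 7.24873364e-02 -1.00953699e+00 -6.81490898e-01]
 [ 5.38033206e-01 -1.25131962e-02 -8.04347182e-04]
 [ 1.36875935e+00  9.05977754e-01  6.68210829e-01]]
side [ 0.2072969  -0.41859961  0.62612335] [ 42.99918538   0.93843225 -37.48560618] 368.32016418749964 263.8976594213045 191.4870672648767 ['pixels', 'range_z', 'fx', 'fy', 'cx', 'cy', 'position', 'attitude']
[[ 4.94512021e-02 -4.53966237e-01 -5.33739891e-01]
 [ 5.47563276e-01 -7.92716901e-03 -3.18164453e-04]
 [ 1.36877339e+00  2.10709016e+00  4.82356508e-01]]
```

View pics/top0.png

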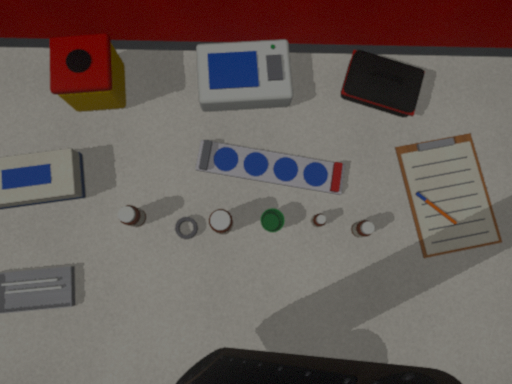

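View pics/side0.png

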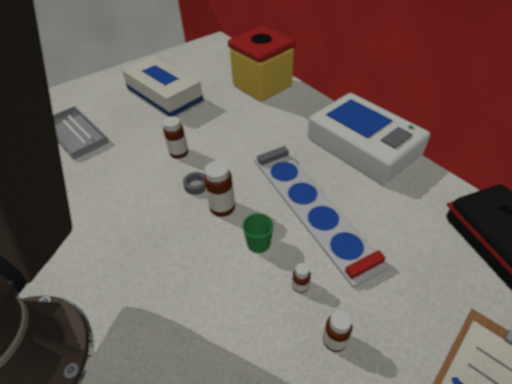

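```bash
cat > m.py <<'E'
from h import *
def comps(P,lo=0.035,hi=0.14,box=(0.2,0.85,-0.42,0.6)):
    z=P[...,2]; m=(z>lo)&(z<hi)&(P[...,0]>box[0])&(P[...,0]<box[1])&(P[...,1]>box[2])&(P[...,1]<box[3])
    n,l,s,ce=cv2.connectedComponentsWithStats(m.astype(np.uint8))
    for i in range(1,n):
        if s[i,4]<25: continue
        q=P[l==i]; h=np.percentile(q[:,2],97); t=q[q[:,2]>h-0.006]
        c,rad=cv2.minEnclosingCircle(t[:,:2].astype(np.float32))
        print("px",ce[i].round(),"n",s[i,4],"h",round(h,4),"mean",t.mean(0)[:2].round(4),"circ",np.round(c,4),"r",round(rad,4))
E
python3 - <<'E'
from m import *
for n in ("top","side"):
    print(n); comps(np.load(f"{n}0.npy"),0.018)
im=cv2.imread("pics/top0.png"); P=np.load("top0.npy")
hsv=cv2.cvtColor(im,cv2.COLOR_BGR2HSV)
for nm,m in (("blue",(hsv[...,0]>95)&(hsv[...,0]<130)&(hsv[...,1]>110)),("red",((hsv[...,0]<6)|(hsv[...,0]>174))&(hsv[...,1]>130)),("green",(hsv[...,0]>45)&(hsv[...,0]<85)&(hsv[...,1]>90))):
    k,l,s,ce=cv2.connectedComponentsWithStats(m.astype(np.uint8))
    for i in range(1,k):
        if s[i,4]>40:
            q=P[l==i]; c,rad=cv2.minEnclosingCircle(q[:,:2].astype(np.float32)); print(nm,ce[i].round(),s[i,4],np.median(q,axis=0).round(4),"mean",q.mean(0).round(4),np.round(c,4),round(rad,4))
E
```

```text
top
px [98. 95.] n 1382 h 0.137 mean [0.7711 0.394 ] circ [0.8013 0.416 ] r 0.082
px [243.  89.] n 3489 h 0.0801 mean [0.8177 0.0264] circ [0.8141 0.0175] r 0.1231
px [378.  92.] n 2261 h 0.0867 mean [ 0.8372 -0.3576] circ [ 0.8369 -0.3564] r 0.0369
px [205. 155.] n 257 h 0.0319 mean [0.6343 0.1226] circ [0.6343 0.121 ] r 0.0402
px [ 45. 177.] n 3621 h 0.0773 mean [0.5633 0.5239] circ [0.5643 0.5284] r 0.1
px [336. 177.] n 265 h 0.0317 mean [ 0.5783 -0.2282] circ [ 0.5781 -0.229 ] r 0.0406
px [130. 216.] n 451 h 0.1011 mean [0.4661 0.3018] circ [0.4661 0.3023] r 0.0203
px [220. 222.] n 488 h 0.1212 mean [0.4526 0.0746] circ [0.4527 0.0751] r 0.0239
px [273. 219.] n 212 h 0.0633 mean [ 0.4579 -0.0545] circ [ 0.4578 -0.0536] r 0.0308
px [318. 220.] n 152 h 0.0613 mean [ 0.4619 -0.1782] circ [ 0.4622 -0.178 ] r 0.0119
px [185. 228.] n 200 h 0.025 mean [0.4386 0.1681] circ [0.439  0.1687] r 0.0288
px [363. 229.] n 288 h 0.0817 mean [ 0.4397 -0.2898] circ [ 0.4395 -0.2896] r 0.0159
px [ 63. 269.] n 42 h 0.0237 mean [0.3314 0.4748] circ [0.3244 0.483 ] r 0.0297
px [ 63. 300.] n 77 h 0.0243
[... 1436 characters left out ...]
 169.] 435 [ 0.6006 -0.0942  0.0129] mean [ 0.5995 -0.0938  0.0199] [ 0.5042 -0.0435] 0.1418
blue [315. 174.] 435 [ 0.5879 -0.1752  0.0128] mean [ 0.5875 -0.1749  0.0151] [ 0.4976 -0.0842] 0.1601
blue [ 26. 176.] 893 [0.561  0.5599 0.0752] mean [0.5606 0.5597 0.0763] [0.4754 0.3226] 0.3139
red [245.  26.] 24595 [ 1.3651  0.0458 -0.4728] mean [ 1.2956 -0.0233 -0.4131] [ 1.3648 -0.052 ] 1.2176
red [371.  99.] 283 [ 0.7824 -0.3176  0.0483] mean [ 0.7884 -0.3242  0.0519] [ 0.6141 -0.1695] 0.3041
red [336. 177.] 227 [ 0.5772 -0.2285  0.0288] mean [ 0.5781 -0.2283  0.0288] [ 0.5789 -0.2287] 0.04
green [272. 220.] 413 [ 0.4631 -0.0591  0.0056] mean [ 0.4622 -0.0579  0.0248] [ 0.4297 -0.0315] 0.0748
```

The top view shows four blue pads between the grey bar (205,155) and the red bar (336,177). Below them, left to right, are M (130,216), the tape roll (185,228), L (220,222), the cup (272,220), XS (320,220) and S (365,228). The side view agrees, and the measured heights and radii match the sizes given. I'm moving above S first, with the fingers closing across the row.

Call:
{"name": "jog_arm", "arguments": {
  "travel": [
    [-0.633, 0.507, 0.06],
    [-0.633, 0.507, 0.06],
    [-0.633, 0.507, 0.06],
    [-0.633, 0.507, 0.06],
    [-0.633, 0.507, 0.06],
    [-0.633, 0.507, 0.06],
    [-0.633, 0.507, 0.06],
    [-0.633, 0.507, 0.06],
    [-0.633, 0.507, 0.06],
    [-0.633, 0.507, 0.06]
  ],
  "dr": [
    [0, 0, -0.1708],
    [0, 0, -0.1708],
    [0, 0, -0.1708],
    [0, 0, -0.1708],
    [0, 0, -0.1708],
    [0, 0, -0.1708],
    [0, 0, -0.1708],
    [0, 0, -0.1708],
    [0, 0, -0.1708],
    [0, 0, -0.1708]
  ],
  "claw": [1, 1, 1, 1, 1, 1, 1, 1, 1, 1],
  "newtons": 15
}}

```text
time_s: 1.35
tcp_pos: [0.4386, -0.2922, 0.1965]
eef_rot: [180.0, 0.0, -99.1]
contact_force: [-0.3, 0.4, -0.0]
gripper_width: 0.0876
gripper_force: 0.0
```

Call:
{"name": "jog_arm", "arguments": {
  "travel": [
    [0, 0, 0.1],
    [0, 0, 0.2],
    [0, 0, 0.28],
    [0, 0, 0.34],
    [0, 0, 0.34],
    [0, 0, 0.34],
    [0, 0, 0.34],
    [0, 0, 0.34],
    [0, 0, 0.34],
    [0, 0, 0.34]
  ],
  "dr": [
    [0, 0, 0],
    [0, 0, 0],
    [0, 0, 0],
    [0, 0, 0],
    [0, 0, 0],
    [0, 0, 0],
    [0, 0, 0],
    [0, 0, 0],
    [0, 0, 0],
    [0, 0, 0]
  ],
  "claw": [1, 1, 1, 1, 1, 1, 0.4, 0.3, 0.3, 0.3],
  "newtons": 15
}}

```text
time_s: 2.6
tcp_pos: [0.4393, -0.2914, 0.0268]
eef_rot: [-180.0, -0.0, -99.0]
contact_force: [0.7, -0.6, -0.5]
gripper_width: 0.0531
gripper_force: 0.0
```

```bash
cat >> h.py <<'E'
def sh(dst,src):
    y=np.radians(-99); d=np.array(dst)-src
    return np.round(np.array([d[0]*np.cos(y)+d[1]*np.sin(y), d[0]*np.sin(y)-d[1]*np.cos(y)])/.5,4)
E
python3 - <<'E'
from h import *
s=r.get_state(); print(s["tcp_pos"],s["gripper_width"],s["gripper_force"])
p=s["tcp_pos"][:2]
print("S->P2",sh((.5975,-.096),p), "P2->XS",sh((.462,-.1795),(.5975,-.096)),"XS->P1",sh((.5846,-.177),(.462,-.1795)),"P1->M",sh((.465,.3005),(.5846,-.177)),"M->P3",sh((.6105,-.015),(.465,.3005)),"P3->L",sh((.4522,.0733),(.6105,-.015)),"L->P4",sh((.6234,.066),(.4522,.0733)))
E
```

```text
[ 0.43928305 -0.29144088  0.02683221] 0.053076517011662244 0.0
S->P2 [-0.4356 -0.2514] P2->XS [0.2073 0.2415] XS->P1 [-0.0433 -0.2414] P1->M [-0.9058  0.3856] M->P3 [ 0.5777 -0.3861] P3->L [-0.1249  0.3403] L->P4 [-0.0391 -0.3405]
```

Call:
{"name": "jog_arm", "arguments": {
  "travel": [
    [0, 0, 0],
    [0, 0, 0],
    [0, 0, 0],
    [0, 0, 0],
    [0, 0, -0.02],
    [0, 0, -0.05],
    [0, 0, -0.09],
    [0, 0, -0.13],
    [0, 0, -0.15],
    [0, 0, -0.15]
  ],
  "dr": [
    [0, 0, 0],
    [0, 0, 0],
    [0, 0, 0],
    [0, 0, 0],
    [0, 0, 0],
    [0, 0, 0],
    [0, 0, 0],
    [0, 0, 0],
    [0, 0, 0],
    [0, 0, 0]
  ],
  "claw": [0.3, 0.3, 0.3, 0.3, 0.3, 0.3, 0.3, 0.3, 0.3, 0.3],
  "newtons": 15
}}

```text
time_s: 3.85
tcp_pos: [0.4395, -0.2915, 0.1025]
eef_rot: [-179.9, -0.0, -99.0]
contact_force: [-0.3, -0.5, -0.9]
gripper_width: 0.0418
gripper_force: 15.0
```

Call:
{"name": "jog_arm", "arguments": {
  "travel": [
    [-0.03, -0.017, 0],
    [-0.087, -0.05, 0],
    [-0.157, -0.09, 0],
    [-0.226, -0.131, 0],
    [-0.296, -0.171, 0],
    [-0.366, -0.211, 0],
    [-0.412, -0.238, 0],
    [-0.4356, -0.2514, 0],
    [-0.4356, -0.2514, 0.04],
    [-0.4356, -0.2514, 0.07]
  ],
  "dr": [
    [0, 0, 0],
    [0, 0, 0],
    [0, 0, 0],
    [0, 0, 0],
    [0, 0, 0],
    [0, 0, 0],
    [0, 0, 0],
    [0, 0, 0],
    [0, 0, 0],
    [0, 0, 0]
  ],
  "claw": [0.3, 0.3, 0.3, 0.3, 0.3, 0.3, 0.3, 0.3, 0.3, 0.3]
}}

```text
time_s: 5.1
tcp_pos: [0.5966, -0.0961, 0.0655]
eef_rot: [179.9, -0.0, -99.0]
contact_force: [-1.1, -0.2, -0.5]
gripper_width: 0.0418
gripper_force: 15.0
```

Run:
```python
from h import *
for n in ("top","side"):
    c=cap(n); P=cloud(c); im=c["pixels"]; cv2.imwrite(f"pics/{n}1.png",im[...,::-1])
    hsv=cv2.cvtColor(im,cv2.COLOR_RGB2HSV); m=((hsv[...,0]>95)&(hsv[...,0]<130)&(hsv[...,1]>110)&(P[...,2]>0)&(P[...,2]<.02)).astype(np.uint8)
    k,l,s,ce=cv2.connectedComponentsWithStats(m)
    for i in range(1,k):
        if s[i,4]>100:
            q=P[l==i][:,:2]; print(n,s[i,4],ce[i].round(),q.mean(0).round(4),((q.max(0)+q.min(0))/2).round(4),np.ptp(q,axis=0).round(4))
cv2.imwrite("pics/s1.png",cv2.resize(im[80:330,180:430,::-1],(600,600)))
print(r.get_state()["tcp_pos"])
```

```text
top 433 [255. 164.] [ 0.6142 -0.0137] [ 0.6148 -0.0142] [0.0646 0.0625]
top 396 [316. 174.] [ 0.5878 -0.1773] [ 0.5893 -0.1767] [0.0646 0.0576]
side 309 [324. 222.] [ 0.5929 -0.1057] [ 0.5998 -0.0986] [0.0612 0.0592]
side 671 [347. 246.] [ 0.5868 -0.178 ] [ 0.5873 -0.1772] [0.0646 0.0628]
[ 0.59553427 -0.09646585  0.06446582]
```

View pics/s1.png

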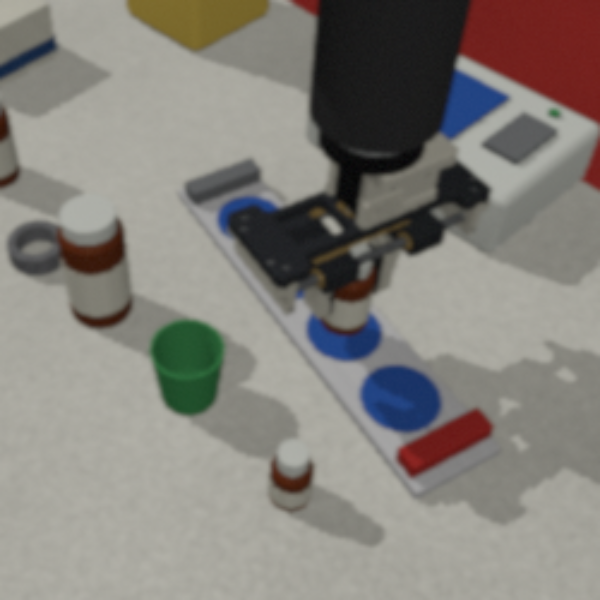

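The crop shows S hanging upright over pad 2 (about 345,335), with the cup and the other bottles where they were. The pads sit about 2.5 mm further in x than I estimated, so I'm correcting for that and lowering.

Call:
{"name": "jog_arm", "arguments": {
  "travel": [
    [-0.001, -0.006, 0.015],
    [-0.001, -0.006, 0.03],
    [-0.001, -0.006, 0.042],
    [-0.001, -0.006, 0.049],
    [-0.001, -0.006, 0.052],
    [-0.001, -0.006, 0.052],
    [-0.001, -0.006, 0.052],
    [-0.001, -0.006, 0.052],
    [-0.001, -0.006, 0.052],
    [-0.001, -0.006, 0.052]
  ],
  "dr": [
    [0, 0, 0],
    [0, 0, 0],
    [0, 0, 0],
    [0, 0, 0],
    [0, 0, 0],
    [0, 0, 0],
    [0, 0, 0],
    [0, 0, 0],
    [0, 0, 0],
    [0, 0, 0]
  ],
  "claw": [0.3, 0.3, 0.3, 0.3, 0.3, 0.3, 0.55, 0.8, 1, 1]
}}

```text
time_s: 6.45
tcp_pos: [0.6004, -0.096, 0.0406]
eef_rot: [-180.0, 0.0, -99.0]
contact_force: [0.6, 0.1, -0.1]
gripper_width: 0.0726
gripper_force: 0.0
```

Call:
{"name": "jog_arm", "arguments": {
  "travel": [
    [0, 0, -0.06],
    [0, 0, -0.14],
    [0, 0, -0.22],
    [0.05, 0.06, -0.24],
    [0.11, 0.13, -0.24],
    [0.17, 0.2, -0.24],
    [0.208, 0.247, -0.24],
    [0.208, 0.247, -0.24],
    [0.208, 0.247, -0.2],
    [0.208, 0.247, -0.12]
  ],
  "dr": [
    [0, 0, 0],
    [0, 0, 0],
    [0, 0, 0],
    [0, 0, 0],
    [0, 0, 0],
    [0, 0, 0],
    [0, 0, 0],
    [0, 0, 0],
    [0, 0, 0],
    [0, 0, 0]
  ],
  "claw": [1, 1, 1, 1, 1, 1, 1, 1, 1, 1]
}}

```text
time_s: 7.7
tcp_pos: [0.4645, -0.1792, 0.1015]
eef_rot: [-179.7, 0.0, -99.0]
contact_force: [0.9, 0.4, -1.0]
gripper_width: 0.0879
gripper_force: 0.0
```

Run:
```python
from m import *
for n in ("top","side"):
    c=cap(n); print(n); comps(cloud(c),0.04,0.135,(0.4,.72,-.35,.35))
print(r.get_state()["tcp_pos"])
```

```text
top
px [288. 160.] n 56 h 0.0965 mean [ 0.6073 -0.0967] circ [ 0.6009 -0.0948] r 0.0154
px [129. 216.] n 406 h 0.101 mean [0.466  0.3016] circ [0.4669 0.3023] r 0.0201
side
px [173. 132.] n 545 h 0.1 mean [0.4633 0.2969] circ [0.4645 0.2995] r 0.0204
px [218. 183.] n 1082 h 0.1201 mean [0.4503 0.0701] circ [0.4509 0.0717] r 0.0246
px [257. 216.] n 128 h 0.0621 mean [ 0.4707 -0.036 ] circ [ 0.4644 -0.0428] r 0.0259
px [329. 242.] n 151 h 0.1322 mean [ 0.5103 -0.1985] circ [ 0.5099 -0.1977] r 0.0089
px [301. 272.] n 232 h 0.0608 mean [ 0.4604 -0.1821] circ [ 0.4612 -0.1815] r 0.012
px [278. 272.] n 29 h 0.1116 mean [ 0.4063 -0.1822] circ [ 0.4065 -0.182 ] r 0.0062
[ 0.46000453 -0.17886454  0.09737348]
```

Call:
{"name": "jog_arm", "arguments": {
  "travel": [
    [0, 0, 0.04],
    [0, 0, 0.1],
    [0, 0, 0.15],
    [0, 0, 0.172],
    [0, 0, 0.172],
    [0, 0, 0.172],
    [0, 0, 0.172],
    [0, 0, 0.172],
    [0, 0, 0.172],
    [0, 0, 0.172]
  ],
  "dr": [
    [0, 0, 0],
    [0, 0, 0],
    [0, 0, 0],
    [0, 0, 0],
    [0, 0, 0],
    [0, 0, 0],
    [0, 0, 0],
    [0, 0, 0],
    [0, 0, 0],
    [0, 0, 0]
  ],
  "claw": [1, 1, 1, 1, 0.8, 0.6, 0.4, 0.25, 0.25, 0.25],
  "newtons": 10
}}

```text
time_s: 9.05
tcp_pos: [0.4622, -0.1794, 0.0147]
eef_rot: [-180.0, 0.0, -99.0]
contact_force: [-0.4, -0.2, 0.8]
gripper_width: 0.0334
gripper_force: 10.7
```

Call:
{"name": "jog_arm", "arguments": {
  "travel": [
    [0, 0, 0],
    [0, 0, 0],
    [0, 0, 0],
    [0, 0, 0],
    [0, 0, 0],
    [0, 0, -0.02],
    [0, 0, -0.05],
    [0, 0, -0.09],
    [0, 0, -0.12],
    [0, 0, -0.12]
  ],
  "dr": [
    [0, 0, 0],
    [0, 0, 0],
    [0, 0, 0],
    [0, 0, 0],
    [0, 0, 0],
    [0, 0, 0],
    [0, 0, 0],
    [0, 0, 0],
    [0, 0, 0],
    [0, 0, 0]
  ],
  "claw": [0.25, 0.25, 0.25, 0.25, 0.25, 0.25, 0.25, 0.25, 0.25, 0.25],
  "newtons": 10
}}

```text
time_s: 10.3
tcp_pos: [0.463, -0.1794, 0.0758]
eef_rot: [-179.8, 0.0, -99.0]
contact_force: [0.2, -0.2, -0.6]
gripper_width: 0.0336
gripper_force: 10.0
```

Call:
{"name": "jog_arm", "arguments": {
  "travel": [
    [-0.006, -0.03, 0],
    [-0.016, -0.09, 0],
    [-0.027, -0.15, 0],
    [-0.037, -0.21, 0],
    [-0.044, -0.246, 0],
    [-0.044, -0.246, 0.02],
    [-0.044, -0.246, 0.05],
    [-0.044, -0.246, 0.075],
    [-0.044, -0.246, 0.087],
    [-0.044, -0.246, 0.091]
  ],
  "dr": [
    [0, 0, 0],
    [0, 0, 0],
    [0, 0, 0],
    [0, 0, 0],
    [0, 0, 0],
    [0, 0, 0],
    [0, 0, 0],
    [0, 0, 0],
    [0, 0, 0],
    [0, 0, 0]
  ],
  "claw": [0.25, 0.25, 0.25, 0.25, 0.25, 0.25, 0.25, 0.25, 0.25, 0.25]
}}

```text
time_s: 11.55
tcp_pos: [0.5866, -0.1769, 0.0287]
eef_rot: [180.0, -0.0, -99.0]
contact_force: [-3.7, 1.5, 9.0]
gripper_width: 0.0333
gripper_force: 10.0
```

Call:
{"name": "jog_arm", "arguments": {
  "travel": [
    [0, 0, 0],
    [0, 0, 0],
    [0, 0, 0],
    [0, 0, 0],
    [0, 0, 0],
    [0, 0, 0],
    [0, 0, 0],
    [0, 0, -0.04],
    [0, 0, -0.12],
    [0, 0, -0.22]
  ],
  "dr": [
    [0, 0, 0],
    [0, 0, 0],
    [0, 0, 0],
    [0, 0, 0],
    [0, 0, 0],
    [0, 0, 0],
    [0, 0, 0],
    [0, 0, 0],
    [0, 0, 0],
    [0, 0, 0]
  ],
  "claw": [0.25, 0.5, 0.75, 1, 1, 1, 1, 1, 1, 1]
}}

```text
time_s: 12.8
tcp_pos: [0.5863, -0.1768, 0.1392]
eef_rot: [179.9, -0.0, -99.0]
contact_force: [0.5, 0.4, 0.4]
gripper_width: 0.0878
gripper_force: 0.0
```

Call:
{"name": "jog_arm", "arguments": {
  "travel": [
    [0, 0, -0.1],
    [-0.905, 0.39, -0.1],
    [-0.905, 0.39, -0.1],
    [-0.905, 0.39, -0.1],
    [-0.905, 0.39, -0.1],
    [-0.905, 0.39, -0.1],
    [-0.905, 0.39, -0.1],
    [-0.905, 0.39, -0.1],
    [-0.905, 0.39, -0.1],
    [-0.905, 0.39, -0.1]
  ],
  "dr": [
    [0, 0, 0],
    [0, 0, 0],
    [0, 0, 0],
    [0, 0, 0],
    [0, 0, 0],
    [0, 0, 0],
    [0, 0, 0],
    [0, 0, 0],
    [0, 0, 0],
    [0, 0, 0]
  ],
  "claw": [1, 1, 1, 1, 1, 1, 1, 1, 1, 1]
}}

```text
time_s: 14.05
tcp_pos: [0.4642, 0.3038, 0.1889]
eef_rot: [-180.0, 0.0, -98.7]
contact_force: [-0.2, -0.4, -0.9]
gripper_width: 0.088
gripper_force: 0.0
```

Run:
```python
from m import *
c=cap("top"); print("top"); comps(cloud(c),0.04,0.135,(0.4,.72,-.35,.45))
c=cap("side"); print("side"); comps(cloud(c),0.04,0.135,(0.4,.72,-.35,.45))
print(r.get_state()["tcp_pos"])
```

```text
top
px [287. 166.] n 249 h 0.0947 mean [ 0.5992 -0.0943] circ [ 0.5995 -0.0948] r 0.0159
px [318. 172.] n 146 h 0.0753 mean [ 0.5864 -0.1756] circ [ 0.5862 -0.1755] r 0.0121
px [129. 216.] n 405 h 0.1013 mean [0.4664 0.3015] circ [0.4655 0.3019] r 0.0206
px [220. 221.] n 479 h 0.1212 mean [0.4527 0.0746] circ [0.4529 0.0751] r 0.0238
px [273. 219.] n 151 h 0.0627 mean [ 0.4582 -0.0535] circ [ 0.4577 -0.0535] r 0.0308
side
px [178.  97.] n 366 h 0.0743 mean [0.5502 0.4445] circ [0.5575 0.4486] r 0.0441
px [173. 132.] n 541 h 0.0998 mean [0.4637 0.2972] circ [0.464  0.3003] r 0.0213
px [218. 183.] n 1090 h 0.1202 mean [0.4501 0.0703] circ [0.4516 0.0721] r 0.0248
px [325. 203.] n 546 h 0.0944 mean [ 0.5971 -0.0982] circ [ 0.5976 -0.0974] r 0.0163
px [257. 227.] n 478 h 0.0621 mean [ 0.4568 -0.0558] circ [ 0.4571 -0.0564] r 0.0311
px [349. 234.] n 319 h 0.0746 mean [ 0.5845 -0.1788] circ [ 0.5854 -0.1779] r 0.0121
[0.46464931 0.30091415 0.18879418]
```

Call:
{"name": "jog_arm", "arguments": {
  "travel": [
    [0, 0, 0.08],
    [0, 0, 0.17],
    [0, 0, 0.25],
    [0, 0, 0.282],
    [0, 0, 0.282],
    [0, 0, 0.282],
    [0, 0, 0.282],
    [0, 0, 0.282],
    [0, 0, 0.282],
    [0, 0, 0.282]
  ],
  "dr": [
    [0, 0, 0],
    [0, 0, 0],
    [0, 0, 0],
    [0, 0, 0],
    [0, 0, 0],
    [0, 0, 0],
    [0, 0, 0],
    [0, 0, 0],
    [0, 0, 0],
    [0, 0, 0]
  ],
  "claw": [1, 1, 1, 1, 0.9, 0.75, 0.6, 0.4, 0.4, 0.4],
  "newtons": 20
}}

```text
time_s: 15.4
tcp_pos: [0.4656, 0.3011, 0.0488]
eef_rot: [-180.0, 0.1, -99.0]
contact_force: [-0.9, 0.3, 5.1]
gripper_width: 0.0493
gripper_force: 20.0
```

Call:
{"name": "jog_arm", "arguments": {
  "travel": [
    [0, 0, 0],
    [0, 0, 0],
    [0, 0, 0],
    [0, 0, 0],
    [0, 0, 0],
    [0, 0, -0.02],
    [0, 0, -0.05],
    [0, 0, -0.09],
    [0, 0, -0.12],
    [0, 0, -0.12]
  ],
  "dr": [
    [0, 0, 0],
    [0, 0, 0],
    [0, 0, 0],
    [0, 0, 0],
    [0, 0, 0],
    [0, 0, 0],
    [0, 0, 0],
    [0, 0, 0],
    [0, 0, 0],
    [0, 0, 0]
  ],
  "claw": [0.4, 0.4, 0.4, 0.4, 0.4, 0.4, 0.4, 0.4, 0.4, 0.4],
  "newtons": 20
}}

```text
time_s: 16.65
tcp_pos: [0.4657, 0.3013, 0.1096]
eef_rot: [-179.9, 0.1, -99.0]
contact_force: [0.0, 0.5, -2.4]
gripper_width: 0.0499
gripper_force: 20.0
```

Call:
{"name": "jog_arm", "arguments": {
  "travel": [
    [0.03, -0.02, 0],
    [0.1, -0.067, 0],
    [0.18, -0.121, 0],
    [0.26, -0.175, 0],
    [0.34, -0.229, 0],
    [0.42, -0.283, 0],
    [0.49, -0.33, 0],
    [0.55, -0.37, 0],
    [0.579, -0.39, 0],
    [0.579, -0.39, 0.02]
  ],
  "dr": [
    [0, 0, 0],
    [0, 0, 0],
    [0, 0, 0],
    [0, 0, 0],
    [0, 0, 0],
    [0, 0, 0],
    [0, 0, 0],
    [0, 0, 0],
    [0, 0, 0],
    [0, 0, 0]
  ],
  "claw": [0.4, 0.4, 0.4, 0.4, 0.4, 0.4, 0.4, 0.4, 0.4, 0.4]
}}

```text
time_s: 17.9
tcp_pos: [0.6128, -0.0172, 0.0976]
eef_rot: [-180.0, 0.0, -99.1]
contact_force: [-0.5, 0.5, -2.9]
gripper_width: 0.0496
gripper_force: 20.0
```

Run:
```python
from h import *
c=cap("side"); im=c["pixels"]; cv2.imwrite("pics/s2.png",cv2.resize(im[80:330,180:430,::-1],(600,600)))
s=r.get_state(); print(s["tcp_pos"],s["eef_rot"])
```

```text
[ 0.61136111 -0.01645216  0.09570474] [ 1.79856478e+02 -2.24148129e-02 -9.90842006e+01]
```

View pics/s2.png

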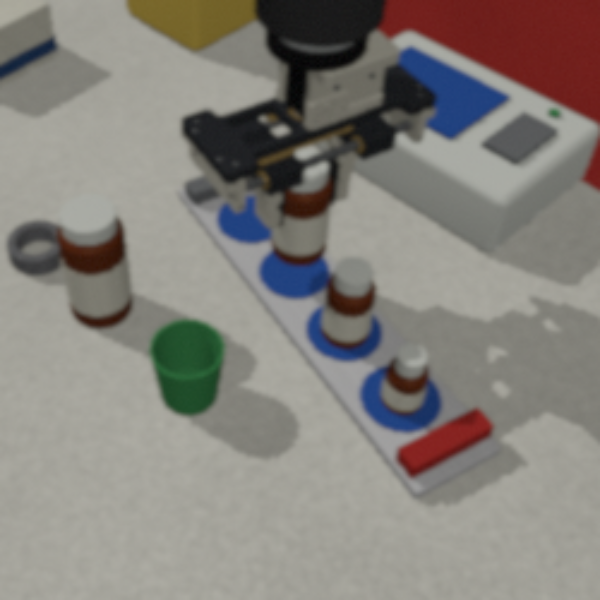

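The crop shows XS (405,385) and S (348,305) standing on their pads, with M hanging upright over pad 3 (298,260). I'm lowering M and releasing it.

Call:
{"name": "jog_arm", "arguments": {
  "travel": [
    [0, 0, 0.02],
    [0, 0, 0.04],
    [0, 0, 0.057],
    [0, 0, 0.067],
    [0, 0, 0.0715],
    [0, 0, 0.0715],
    [0, 0, 0.0715],
    [0, 0, 0.0715],
    [0, 0, 0.0715],
    [0, 0, 0.0715]
  ],
  "dr": [
    [0, 0, 0],
    [0, 0, 0],
    [0, 0, 0],
    [0, 0, 0],
    [0, 0, 0],
    [0, 0, 0],
    [0, 0, 0],
    [0, 0, 0],
    [0, 0, 0],
    [0, 0, 0]
  ],
  "claw": [0.4, 0.4, 0.4, 0.4, 0.4, 0.4, 0.6, 0.75, 0.9, 1]
}}

```text
time_s: 19.2
tcp_pos: [0.6126, -0.0159, 0.0623]
eef_rot: [-180.0, 0.0, -99.0]
contact_force: [0.2, 0.5, -0.2]
gripper_width: 0.0769
gripper_force: 0.0
```

Call:
{"name": "jog_arm", "arguments": {
  "travel": [
    [0, 0, 0],
    [0, 0, -0.03],
    [0, 0, -0.09],
    [0, 0, -0.17],
    [0, 0, -0.25],
    [0, 0, -0.25],
    [-0.1302, 0.341, -0.25],
    [-0.1302, 0.341, -0.25],
    [-0.1302, 0.341, -0.25],
    [-0.1302, 0.341, -0.25]
  ],
  "dr": [
    [0, 0, 0],
    [0, 0, 0],
    [0, 0, 0],
    [0, 0, 0],
    [0, 0, 0],
    [0, 0, 0],
    [0, 0, 0],
    [0, 0, 0],
    [0, 0, 0],
    [0, 0, 0]
  ],
  "claw": [1, 1, 1, 1, 1, 1, 1, 1, 1, 1]
}}

```text
time_s: 20.45
tcp_pos: [0.4516, 0.0762, 0.1881]
eef_rot: [-180.0, 0.1, -98.8]
contact_force: [0.3, 0.3, 0.6]
gripper_width: 0.088
gripper_force: 0.0
```

Run:
```python
from m import *
c=cap("top"); print("top"); comps(cloud(c),0.04,0.135,(0.4,.72,-.35,.45))
c=cap("side"); print("side"); comps(cloud(c),0.04,0.135,(0.4,.72,-.35,.45))
p=r.get_state()["tcp_pos"];print(p,sh((.452,.0733),p[:2]))
```

```text
top
px [256. 160.] n 383 h 0.115 mean [ 0.6116 -0.0144] circ [ 0.6124 -0.0144] r 0.0201
px [287. 166.] n 245 h 0.0948 mean [ 0.5993 -0.0944] circ [ 0.5993 -0.0946] r 0.0157
px [ 74. 183.] n 234 h 0.0761 mean [0.543  0.4456] circ [0.5543 0.4454] r 0.0368
px [318. 172.] n 143 h 0.0752 mean [ 0.586  -0.1753] circ [ 0.5862 -0.1757] r 0.012
px [273. 219.] n 152 h 0.0627 mean [ 0.458  -0.0538] circ [ 0.4579 -0.0535] r 0.0309
side
px [180.  98.] n 69 h 0.0623 mean [0.5488 0.4419] circ [0.5526 0.4421] r 0.0182
px [304. 174.] n 800 h 0.1142 mean [ 0.6096 -0.0183] circ [ 0.6109 -0.0171] r 0.0203
px [218. 183.] n 1087 h 0.1202 mean [0.4501 0.0701] circ [0.4516 0.0719] r 0.0244
px [325. 202.] n 539 h 0.0942 mean [ 0.5972 -0.0981] circ [ 0.5979 -0.0966] r 0.0164
px [257. 227.] n 471 h 0.0622 mean [ 0.457  -0.0556] circ [ 0.4571 -0.0567] r 0.0313
px [349. 234.] n 317 h 0.0743 mean [ 0.5843 -0.1791] circ [ 0.5855 -0.1785] r 0.0121
[0.45432476 0.07560335 0.18815364] [0.0053 0.0039]
```

Call:
{"name": "jog_arm", "arguments": {
  "travel": [
    [0.004, 0.004, 0.06],
    [0.004, 0.004, 0.13],
    [0.004, 0.004, 0.2],
    [0.004, 0.004, 0.24],
    [0.004, 0.004, 0.248],
    [0.004, 0.004, 0.248],
    [0.004, 0.004, 0.248],
    [0.004, 0.004, 0.248],
    [0.004, 0.004, 0.248],
    [0.004, 0.004, 0.248]
  ],
  "dr": [
    [0, 0, 0],
    [0, 0, 0],
    [0, 0, 0],
    [0, 0, 0],
    [0, 0, 0],
    [0, 0, 0],
    [0, 0, 0],
    [0, 0, 0],
    [0, 0, 0],
    [0, 0, 0]
  ],
  "claw": [1, 1, 1, 1, 1, 0.9, 0.75, 0.6, 0.5, 0.5],
  "newtons": 25
}}

```text
time_s: 21.8
tcp_pos: [0.4525, 0.0737, 0.0639]
eef_rot: [-179.9, 0.0, -99.0]
contact_force: [-1.1, -0.9, 4.9]
gripper_width: 0.0575
gripper_force: 25.0
```

Call:
{"name": "jog_arm", "arguments": {
  "travel": [
    [0, 0, 0],
    [0, 0, 0],
    [0, 0, 0],
    [0, 0, 0],
    [0, 0, 0],
    [0, 0, -0.02],
    [0, 0, -0.05],
    [0, 0, -0.09],
    [0, 0, -0.12],
    [0, 0, -0.12]
  ],
  "dr": [
    [0, 0, 0],
    [0, 0, 0],
    [0, 0, 0],
    [0, 0, 0],
    [0, 0, 0],
    [0, 0, 0],
    [0, 0, 0],
    [0, 0, 0],
    [0, 0, 0],
    [0, 0, 0]
  ],
  "claw": [0.5, 0.5, 0.5, 0.5, 0.5, 0.5, 0.5, 0.5, 0.5, 0.5],
  "newtons": 25
}}

```text
time_s: 23.05
tcp_pos: [0.4523, 0.0737, 0.1243]
eef_rot: [-179.9, 0.1, -99.0]
contact_force: [0.6, 0.3, -1.5]
gripper_width: 0.0572
gripper_force: 25.0
```

Call:
{"name": "jog_arm", "arguments": {
  "travel": [
    [-0.004, -0.03, 0],
    [-0.01, -0.09, 0],
    [-0.017, -0.16, 0],
    [-0.025, -0.23, 0],
    [-0.033, -0.3, 0],
    [-0.038, -0.335, 0],
    [-0.038, -0.346, 0],
    [-0.038, -0.346, 0],
    [-0.038, -0.346, 0.02],
    [-0.038, -0.346, 0.04]
  ],
  "dr": [
    [0, 0, 0],
    [0, 0, 0],
    [0, 0, 0],
    [0, 0, 0],
    [0, 0, 0],
    [0, 0, 0],
    [0, 0, 0],
    [0, 0, 0],
    [0, 0, 0],
    [0, 0, 0]
  ],
  "claw": [0.5, 0.5, 0.5, 0.5, 0.5, 0.5, 0.5, 0.5, 0.5, 0.5]
}}

```text
time_s: 24.3
tcp_pos: [0.6252, 0.0653, 0.1028]
eef_rot: [180.0, 0.0, -99.0]
contact_force: [-0.2, 0.5, -2.1]
gripper_width: 0.0571
gripper_force: 25.0
```

Call:
{"name": "jog_arm", "arguments": {
  "travel": [
    [0, 0, 0.015],
    [0, 0, 0.03],
    [0, 0, 0.042],
    [0, 0, 0.049],
    [0, 0, 0.051],
    [0, 0, 0.051],
    [0, 0, 0.051],
    [0, 0, 0.051],
    [0, 0, 0.051],
    [0, 0, 0.051]
  ],
  "dr": [
    [0, 0, 0],
    [0, 0, 0],
    [0, 0, 0],
    [0, 0, 0],
    [0, 0, 0],
    [0, 0, 0],
    [0, 0, 0],
    [0, 0, 0],
    [0, 0, 0],
    [0, 0, 0]
  ],
  "claw": [0.5, 0.5, 0.5, 0.5, 0.5, 0.5, 0.7, 0.85, 1, 1]
}}

```text
time_s: 25.55
tcp_pos: [0.6259, 0.0652, 0.0779]
eef_rot: [-180.0, 0.0, -99.0]
contact_force: [0.5, 0.1, -0.4]
gripper_width: 0.0847
gripper_force: 0.0
```

Call:
{"name": "jog_arm", "arguments": {
  "travel": [
    [0, 0, 0],
    [0, 0, 0],
    [0, 0, -0.03],
    [0, 0, -0.09],
    [0, 0, -0.17],
    [0, 0, -0.25],
    [0, 0, -0.3],
    [0, 0.3, -0.3],
    [0, 0.3, -0.3],
    [0, 0.3, -0.3]
  ],
  "dr": [
    [0, 0, 0],
    [0, 0, 0],
    [0, 0, 0],
    [0, 0, 0],
    [0, 0, 0],
    [0, 0, 0],
    [0, 0, 0],
    [0, 0, 0],
    [0, 0, 0],
    [0, 0, 0]
  ],
  "claw": [1, 1, 1, 1, 1, 1, 1, 1, 1, 1]
}}

```text
time_s: 26.8
tcp_pos: [0.4752, 0.0884, 0.2293]
eef_rot: [-179.9, 0.1, -98.9]
contact_force: [0.7, 0.7, 0.8]
gripper_width: 0.0876
gripper_force: 0.0
```

Run:
```python
from m import *
c=cap("top"); print("top"); comps(cloud(c),0.04,0.145,(0.4,.72,-.35,.4)); a=c["pixels"]
c=cap("side"); print("side"); comps(cloud(c),0.04,0.145,(0.4,.72,-.35,.4))
cv2.imwrite("pics/end.png",np.vstack([cv2.resize(a[110:260,100:400],(560,280)),cv2.resize(c["pixels"][80:330,150:450],(560,300))])[...,::-1])
s=r.get_state();print(s["tcp_pos"],s["gripper_force"])
```

```text
top
px [230. 146.] n 125 h 0.1362 mean [0.634 0.056] circ [0.634  0.0567] r 0.0188
px [256. 160.] n 385 h 0.1154 mean [ 0.6119 -0.0141] circ [ 0.6126 -0.0142] r 0.0201
px [287. 166.] n 246 h 0.0954 mean [ 0.5997 -0.0943] circ [ 0.5997 -0.0944] r 0.0157
px [318. 172.] n 144 h 0.0749 mean [ 0.586  -0.1755] circ [ 0.5866 -0.1758] r 0.0124
px [273. 219.] n 157 h 0.0631 mean [ 0.4576 -0.0537] circ [ 0.4579 -0.0536] r 0.0308
side
px [293. 159.] n 1855 h 0.1336 mean [0.6229 0.0618] circ [0.6249 0.0635] r 0.0247
px [325. 202.] n 545 h 0.0944 mean [ 0.5972 -0.0982] circ [ 0.5985 -0.0977] r 0.0162
px [257. 227.] n 468 h 0.0621 mean [ 0.4569 -0.055 ] circ [ 0.4568 -0.0561] r 0.0311
px [349. 234.] n 317 h 0.0744 mean [ 0.5843 -0.1789] circ [ 0.5847 -0.1785] r 0.012
[0.47577181 0.08871309 0.22977001] 0.0
```

View pics/end.png

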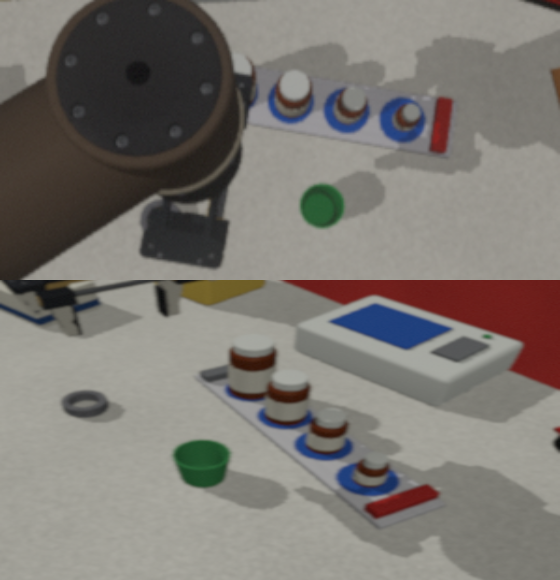

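The picture shows all four bottles upright on their pads, from XS at the red bar (370,470) to L at the grey bar (252,365). The cup hasn't moved and the gripper is clear, so I'm handing in.

```bash
python3 -c "
from plant import r
print(r.close_job())"
```

```text
the job is handed in; nothing more can be done
None
```

I handed the job in at about 27 s: all four bottles measured upright and within about 3 mm of their pad centres, smallest at the red bar to largest at the grey bar, with the cup unmoved; no verdict was returned.

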